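# Swap the two marker clips on the laundry supply bins

### The arm

A 6-joint arm with a two-finger parallel gripper is mounted at the origin on the work surface. World frame = base frame: x ahead of the robot, y to its left, z up, the work surface at z = 0. Lengths are in mm, angles in degrees, forces in N, time in s.
With the tool pointing down it reaches from about 375 to 975 mm from the base axis. Payload 3.8 kg.
Tool frame: the origin (TCP) lies midway between the tips of the shut fingers; the grasp point (between the pads) lies 19 mm behind it; z points along the fingers, y is the line along which they close (so a half turn about z gives the same grasp; the last joint's range is limited). The gripper opens to 85 mm and grips with 20 to 120 N. Pads are 22 mm wide; open, the fingers measure 114 mm over their backs; the gripper's body (76 mm by 85 mm) begins 54 mm behind the grasp point. The pads swing forward as they close: fully open they stand 13 mm farther back than shut.
Start: joints at [-67.088, 15.12, 91.902, -0, 72.978, -2.114], TCP at [285.547, -611.621, 231.28] pointing down, gripper open.
Joint ranges: [-150.88, 150.88], [-54.13, 125.18], [17.81, 147.31], [-75.09, 255.09], [0, 152.58], [-146.25, 146.25]. Speed limits (degrees/s): [147.25, 147.25, 180, 180, 180, 180].

### API

Orientations are given as [roll, pitch, yaw] about the fixed x, y, z axes, in that order (R = Rz(yaw) Ry(pitch) Rx(roll)).
In Python, from station import * gives the robot as it stands.
- The arm moves only by the shell command python3 -m creep 'ROWS' [OPENING] [FORCE]. ROWS is a JSON object of lists of equal length, an entry for each row: "dp": the shift along the tool's x, y, z each as a share of 0.3 m, from -1 to 1, a list of three; "rotation": the turn, a rotation vector about the tool's x, y, z each as a share of pi rad, from -1 to 1, a list of three. In form: {"dp": [[dx, dy, dz], ...], "rotation": [[wx, wy, wz], ...]}. A call has exactly 10 rows; each row shifts and turns the commanded pose from where the row before left it, along the tool's axes as they then stand; what a row does not reach is not made up. A row lasts 1/12 s, in which the tool goes at most 41.7 mm and 7.16 degrees, less where a joint would pass 70% of its speed; a pose out of reach is approached as far as the arm can. A call with a number of a shift or a turn outside -1 to 1 is refused whole. A call with a gripper value outside its range is refused whole. OPENING is the opening, from -1 (shut) to 1 (fully open), set as the call begins (- or left out, the last holds). The fingers move at their own pace and stop on an object; FORCE is the grip in N (left out, the last holds). Time passes only in rows, so rows that do not move let the fingers close, or fill a call up. It gives the time, the measured TCP pose, the force, the opening and the grip force at its end, in the units of the state.
- read_state(): the state, without advancing time (a new reading comes with each control period).
- get_image(name): name is "scene" or "top" or "wrist"; returns a dict with "img" (420x560x3 uint8, red, green, blue), "fx", "fy", "cx", "cy" (pixels), "k1" (the pictures are not rectified: a ray, as slopes to the right and down, at radius r is drawn at 1 + k1 r^2 times it, then the intrinsics apply), "pose" (4x4, takes a point from camera to world coordinates); the wrist camera has in their place "tool_from_camera" (4x4, takes a point from camera to tool coordinates, whose origin is the TCP and whose axes are the flange's). Camera axes: x right, y up, looking along -z (the intrinsics and any distortion apply to the point x, -y, -z); pixel columns grow to the right and rows downward; lengths in mm; the calibration is good to about 2 mm. A picture is of the moment at which its call begins: read the wrist's pose just before it. There is no depth.
- close_job(): hands the job in; it is judged then, once.
The state is a dict: "time_s": time; "joint_positions": joint angles; "dq": joint speeds; "joint_torque": joint torques, N m; "ee_pos": TCP position; "orientation": TCP orientation; "wrist_force": force on the tool from outside, world axes, zero at the start; "wrist_torque": the same for the moment, N m; "width": finger opening in mm; "finger_force": force on a finger pad.
Only numpy, scipy, OpenCV 4.12 (cv2) and the standard library are available. Lean on these libraries where they do the work, as an engineer would, in place of code of your own. Each camera call takes 0.05 s, during which the arm holds its last target. There are 200 camera calls.

### The job

The two steel marker clips are on the wrong supply bins: swap them, so that the broad clip is on the bin where the narrow clip is now and the narrow clip is on the other. Squeeze a clip open to take it off and to put it on (the empty stand can hold one meanwhile), push each fully down onto the middle of the bin's tab, in line with it, and let go so that it clamps there. Letting go lifts a clip a little, so press it down again until no gap is left above the tab; leave everything else on the table where it is.

Things in the scene. Friction and masses are not known exactly. Their poses are not given: they have to be found in the camera images.
- broad_clip: steel sprung clamp, jaws down, tails up, 116 mm long, 50 mm wide, plain rectangular tails. Origin: bottom of the throat between the jaws, on the tab's top edge when fully down. z: up to the tails; y: hinge pin (10 mm up); x: pinching direction. Jaws reach 38 mm below, tails 65 mm above; between the tails a fixed 14 mm push post, top 78 mm above. Starts shut on the tab of bin A
- narrow_clip: steel sprung clamp, jaws down, tails up, 116 mm long, 22 mm wide, a round 34 mm disc on each tail. Origin: bottom of the throat between the jaws, on the tab's top edge when fully down. z: up to the tails; y: hinge pin (10 mm up); x: pinching direction. Jaws reach 38 mm below, tails 65 mm above; between the tails a fixed 14 mm push post, top 78 mm above. Starts shut on the tab of bin B
- broad_clip_grip (a point): where to pinch the broad clip: between its slanting tails, 42 mm above its origin along its z; axes as the clip's. Pinch along x, fingers pointing down the clip. The tails are about 40 mm wide outside here (49 at their tops) when shut, 25 mm when squeezed to their stop, where they stand parallel
- narrow_clip_grip (a point): where to pinch the narrow clip: between its slanting tails, 42 mm above its origin along its z; axes as the clip's. Pinch along x, fingers pointing down the clip. The tails are about 40 mm wide outside here (49 at their tops) when shut, 25 mm when squeezed to their stop, where they stand parallel
- broad_clip_front (a joint): opening of each jaw of the broad clip (rad): about 0 shut on a tab, 0.2 squeezed fully open (jaw tips then 24 mm apart). Full opening takes roughly 7 N on each pad; grip with 30 N or more for a firm hold. Let go, its spring shuts it; the spreading tails catch on the fingers and lift the clip some 3 mm, so then press it home: 10 to 15 N down on its post
- narrow_clip_front (a joint): opening of each jaw of the narrow clip (rad): about 0 shut on a tab, 0.2 squeezed fully open (jaw tips then 24 mm apart). Full opening takes roughly 7 N on each pad; grip with 30 N or more for a firm hold. Let go, its spring shuts it; the spreading tails catch on the fingers and lift the clip some 3 mm, so then press it home: 10 to 15 N down on its post
- bin_a_tab: clip tab of bin A, a fixed open blue plastic bin 150 mm wide, walls 80 mm high, 220 mm deep behind the tab, which tops its sloping front. 50 mm wide, 5 mm thick, 45 mm tall, the same plane running on below. Origin: middle of its top edge, 130 mm above the table. y: along the edge; z: up the plate; x: its normal, away from the robot. Leans towards the robot, 20 degrees from upright
- bin_b_tab: clip tab of bin B, a fixed bin like bin A with a more sloping front. 50 mm wide, 5 mm thick, 45 mm tall, the same plane running on below. Origin: middle of its top edge, 130 mm above the table. y: along the edge; z: up the plate; x: its normal, away from the robot. Leans towards the robot, 25 degrees from upright
- stand_tab: clip tab of the fixed spare stand, a dark steel foot with one leaning plate, empty at the start. 50 mm wide, 5 mm thick, 45 mm tall, the same plane running on below. Origin: middle of its top edge, 130 mm above the table. y: along the edge; z: up the plate; x: its normal, away from the robot. Leans towards the robot, 12 degrees from upright
- tall_bottle: white bottle, 54 mm across, 150 mm tall, standing in bin A about 150 mm behind its tab. Bystander, origin at its underside: leave it alone
- jar: clear jar, 66 mm across, 100 mm tall, standing in bin B about 165 mm behind its tab. Bystander, origin at its underside: leave it alone
- cup: yellow plastic cup, 64 mm across, 75 mm tall, on the table about 150 mm behind the stand's tab. Bystander, origin at its underside: leave it alone
- brush: brush about 180 mm long lying on the table nearer the robot. Bystander, origin at its underside: leave it alone
- bowl: white bowl, 110 mm across, 45 mm tall, nearer the robot. Bystander, origin at its underside: leave it alone
- spray_jug: white bottle, 84 mm across, 210 mm tall, at the left. Bystander, origin at its underside: leave it alone
- carton: brown carton 140 x 70 x 170 mm at the right. Bystander, origin at its underside: leave it alone
There are look-alikes about, which are no part of the job. Leave any pink look-alike of the broad_clip alone.

How it is judged (in metres and radians):
At the end, for the whole second after the job is handed in: Broad clip on bin B's tab, narrow clip on bin A's: throat no more than 2 mm above the tab's top edge (fully down), within 4 mm of the plate's middle plane and 12 mm of the middle of the tab, in line with the plate within 0.12 rad, jaws shut (joint below 0.05), at rest (x of broad_clip in the frame of bin_b_tab between -0.004 and 0.004 m and y of broad_clip in the frame of bin_b_tab between -0.012 and 0.012 m and z of broad_clip in the frame of bin_b_tab between -0.003 and 0.002 m and angle between the z axis of broad_clip and the z axis of bin_b_tab, either way round below 0.12 rad and value of joint each of broad_clip_front, narrow_clip_front below 0.05 rad and linear speed of each of broad_clip, narrow_clip below 0.02 m/s and x of narrow_clip in the frame of bin_a_tab between -0.004 and 0.004 m and y of narrow_clip in the frame of bin_a_tab between -0.012 and 0.012 m and z of narrow_clip in the frame of bin_a_tab between -0.003 and 0.002 m and angle between the z axis of narrow_clip and the z axis of bin_a_tab, either way round below 0.12 rad); the robot touches nothing.
It fails at once if a bystander is pushed more than 25 mm or knocked over (distance of any of tall_bottle, jar, cup, bowl, spray_jug, carton, brush from where it was at the start of the episode above 0.025 m or angle between any of tall_bottle, jar, cup, bowl, spray_jug, carton's own z axis and vertical above 0.5 rad).
It also fails if it takes over 72 s, if anything falls off the work surface, if the arm or the gripper's body presses on something with over 40 N, if the wrist force passes 120 N, or if a joint passes its speed limit or range.

## Working session

There is one attempt and no reset: what is moved stays moved. The work goes in short steps, Python scripts to look and compute and a shell command to move; the robot and the scene stay as the last step left them, time stands still between calls to the robot, and variables do not carry over. Pictures are saved under pics/ and viewed, at most 10 in all, crops included, and the job is handed in when it is done.

```bash
ls; mkdir -p pics
python3 - <<'E'
from station import *
import cv2,numpy as np
s=read_state();print(s)
for n in("scene","top"):
    d=get_image(n);cv2.imwrite(f"pics/{n}0.png",d["img"][:,:,::-1]);np.save(f"pics/{n}0.npy",d,allow_pickle=True)
    print(n,d["fx"],d["fy"],d["cx"],d["cy"],d["k1"],np.round(d["pose"],3).tolist())
E
```

```text
pics
{'time_s': 0.0, 'joint_positions': array([-6.70883977e+01,  1.51700687e+01,  9.19812487e+01,  1.58125758e-03,
        7.29781211e+01, -2.11619558e+00]), 'dq': array([-0.12407012,  0.04846893, -0.04225045, -0.08521614,  0.04246841,
       -0.00178575]), 'joint_torque': array([ 1.12318616e-03, -5.15109122e+01, -3.67311609e+01,  6.59872327e-06,
        1.30078092e-02,  9.40837594e-06]), 'ee_pos': array([ 285.2633743 , -610.94886889,  229.95138267]), 'orientation': array([-1.79870706e+02, -6.28957401e-03,  2.50273262e+01]), 'wrist_force': array([ 0.34320434, -0.27988651, -0.21555985]), 'wrist_torque': array([ 0.04285713, -0.02871314,  0.003752  ]), 'finger_force': 0.0, 'width': 85.58271834889607}
scene 380.60892491418196 380.60892491418196 281.89649467987624 206.31470776738985 -0.047765501805424035 [[-0.721, -0.433, 0.541, 1128.048], [0.693, -0.46, 0.556, 585.517], [0.008, 0.775, 0.632, 806.148], [0.0, 0.0, 0.0, 1.0]]
top 424.0684337716638 424.0684337716638 285.29650868248757 211.42258518859694 -0.013607803070996431 [[-0.023, 0.989, -0.145, 410.915], [-1.0, -0.021, 0.021, 18.935], [0.018, 0.145, 0.989, 1232.064], [0.0, 0.0, 0.0, 1.0]]
```

View pics/scene0.png

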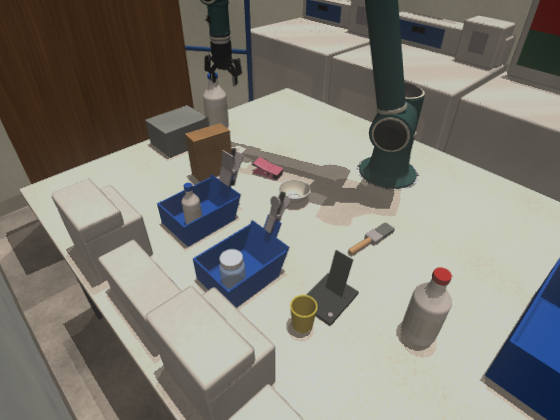

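View pics/top0.png

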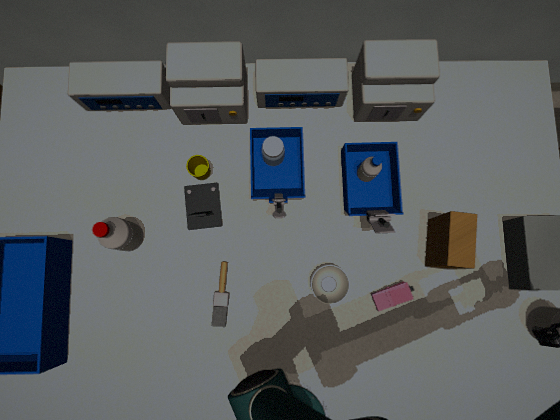

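Bin A (bottle, top px 370,180) carries the clip at (378,222). Bin B (jar, 277,165) carries the one at (279,205). The stand is at (204,207), and the pink look-alike lies at (393,295).

```bash
cat > h.py <<'E'
from station import *
import cv2,numpy as np
from scipy.spatial.transform import Rotation as Ro
from scipy.linalg import logm,expm
def cam(d,T=None):
    M=np.array(d["pose"]) if "pose" in d else T@np.array(d["tool_from_camera"])
    K=np.array([[d["fx"],0,d["cx"]],[0,d["fy"],d["cy"]],[0,0,1.]]);return K,np.array([d["k1"],0,0,0]),M
def ray(c,uv):
    K,D,M=c;p=cv2.undistortPointsIter(np.array([[uv]],float),K,D,None,None,(3,50,1e-9))[0,0]
    v=M[:3,:3]@[p[0],-p[1],-1];return M[:3,3],v/np.linalg.norm(v)
def onz(c,uv,z):
    o,v=ray(c,uv);return o+v*(z-o[2])/v[2]
def proj(c,X):
    K,D,M=c;q=np.linalg.inv(M)@np.append(X,1);q=q[:3]*[1,-1,-1]
    return cv2.projectPoints(q[None],np.zeros(3),np.zeros(3),K,D)[0][0,0]
def tri(*cu):
    A=np.zeros((3,3));b=np.zeros(3);R=[ray(c,u) for c,u in cu]
    for o,v in R:
        P=np.eye(3)-np.outer(v,v);A+=P;b+=P@o
    X=np.linalg.solve(A,b);return X,[round(float(np.linalg.norm(np.cross(X-o,v))),1) for o,v in R]
def pose(s=None):
    s=s or read_state();T=np.eye(4);T[:3,:3]=Ro.from_euler('xyz',s["orientation"],degrees=True).as_matrix();T[:3,3]=s["ee_pos"];return T
def tab(p,yaw,lean):
    "frame of tab: yaw about z (deg), lean towards robot"
    T=np.eye(4);T[:3,:3]=Ro.from_euler('xyz',[0,-lean,yaw],degrees=True).as_matrix();T[:3,3]=p;return T
def tool(t,h,y=0,x=0):
    "tool pose with TCP h above tab origin, pointing down the plate"
    T=t.copy();R=t[:3,:3];T[:3,:3]=np.c_[R[:,1],R[:,0],-R[:,2]];T[:3,3]=t[:3,3]+R@[x,y,h];return T
def rows(T1,T0=None,n=None):
    T0=pose() if T0 is None else T0
    D=np.linalg.inv(T0)@T1;L=np.linalg.norm(D[:3,3]);a=np.degrees(Ro.from_matrix(D[:3,:3]).magnitude())
    n=n or int(np.ceil(max(L/38,a/6.8,1)));S=np.real(expm(logm(D)/n))
    print(f"n={n} L={L:.0f} a={a:.1f} dp",np.round(S[:3,3]/300,4).tolist(),"rot",np.round(Ro.from_matrix(S[:3,:3]).as_rotvec()/np.pi,4).tolist())
def snap(name,f):
    s=read_state();d=get_image(name);np.save(f"pics/{f}.npy",dict(d=d,T=pose(s)),allow_pickle=True);cv2.imwrite(f"pics/{f}.png",d["img"][:,:,::-1]);return cam(d,pose(s)),d["img"]
def load(f):
    q=np.load(f"pics/{f}.npy",allow_pickle=True).item()
    return (cam(q["d"],q["T"]),q["d"]["img"]) if "d" in q else (cam(q),q["img"])
E
python3 - <<'E'
from h import *
c,i=load("top0")
for n,u,z in[("clipA",(378,222),165),("clipB",(279,205),165),("stand",(204,213),120),("pink",(393,295),20),("binAcornersL",(346,214),80),("R",(402,213),80),("Bl",(251,199),80),("Br",(303,200),80)]: print(n,onz(c,u,z).round())
c,i=snap("wrist","w0");q=np.load("pics/w0.npy",allow_pickle=True).item()["d"];print(q["fx"],q["k1"],np.round(q["tool_from_camera"],3).tolist())
o=[(load("top0"),"t",(185,140,420,240)),]
i=load("top0")[1][170:245,180:420];a=cv2.resize(i,None,fx=3.3,fy=3.3,interpolation=2)
i=load("scene0")[1][130:330,200:380];b=cv2.resize(i,None,fx=1.7,fy=1.7,interpolation=2)
h=np.zeros((a.shape[0]+b.shape[0],800,3),np.uint8);h[:a.shape[0],:a.shape[1]]=a;h[a.shape[0]:,:b.shape[1]]=b
cv2.imwrite("pics/c1.png",h[:600,:,::-1]);print(h.shape)
E
```

```text
clipA [ 535. -239.  165.]
clipB [584.  12. 165.]
stand [574. 210. 120.]
pink [ 343. -305.   20.]
binAcornersL [ 569. -172.   80.]
R [ 568. -328.   80.]
Bl [616.  88.  80.]
Br [610. -55.  80.]
363.7665165067156 -0.06298302669808498 [[-0.0, 0.965, 0.263, 67.436], [1.0, -0.001, 0.002, 1.246], [0.002, 0.263, -0.965, -142.483], [0.0, 0.0, 0.0, 1.0]]
(588, 800, 3)
```

View pics/c1.png

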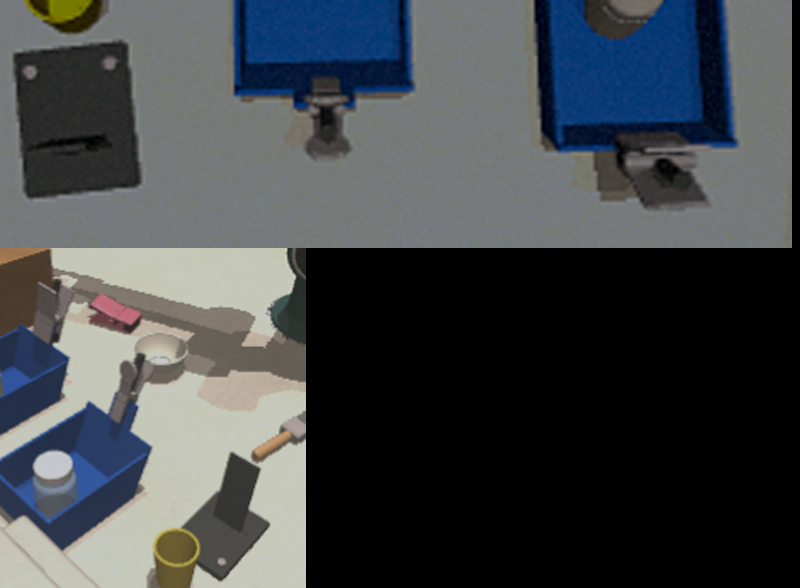

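The clip on bin B has round discs on its tails, so it is the narrow one. The clip on bin A has plain rectangular tails, so it is the broad one. The pink one lies loose on the table and is ignored. Next I'll take wrist views.

Run:
```python
from h import *
V=[pose()]+[tool(tab([510,y,330],0,0),0) for y in(-216,-80,80,220)]
for a,b in zip(V,V[1:]): rows(b,a)
rows(V[1],V[0],20);rows(V[2],V[1],10)
```

```text
n=13 L=465 a=65.0 dp [0.1225, -0.0115, -0.0255] rot [-0.0, -0.0, -0.0278]
n=4 L=136 a=0.0 dp [0.1133, 0.0, 0.0] rot [0.0, 0.0, 0.0]
n=5 L=160 a=0.0 dp [0.1067, 0.0, 0.0] rot [0.0, 0.0, 0.0]
n=4 L=140 a=0.0 dp [0.1167, 0.0, 0.0] rot [0.0, 0.0, 0.0]
n=20 L=465 a=65.0 dp [0.0797, -0.0063, -0.0166] rot [-0.0, -0.0, -0.018]
n=10 L=136 a=0.0 dp [0.0453, 0.0, 0.0] rot [0.0, 0.0, 0.0]
```

```bash
S='python3 - '
python3 -m creep '{"dp":[[0.1225,-0.0115,-0.0255],[0.1225,-0.0115,-0.0255],[0.1225,-0.0115,-0.0255],[0.1225,-0.0115,-0.0255],[0.1225,-0.0115,-0.0255],[0.1225,-0.0115,-0.0255],[0.1225,-0.0115,-0.0255],[0.1225,-0.0115,-0.0255],[0.1225,-0.0115,-0.0255],[0.1225,-0.0115,-0.0255]],"rotation":[[0,0,-0.0278],[0,0,-0.0278],[0,0,-0.0278],[0,0,-0.0278],[0,0,-0.0278],[0,0,-0.0278],[0,0,-0.0278],[0,0,-0.0278],[0,0,-0.0278],[0,0,-0.0278]]}'
python3 -m creep '{"dp":[[0.1225,-0.0115,-0.0255],[0.1225,-0.0115,-0.0255],[0.1225,-0.0115,-0.0255],[0,0,0],[0,0,0],[0,0,0],[0,0,0],[0,0,0],[0,0,0],[0,0,0]],"rotation":[[0,0,-0.0278],[0,0,-0.0278],[0,0,-0.0278],[0,0,0],[0,0,0],[0,0,0],[0,0,0],[0,0,0],[0,0,0],[0,0,0]]}'
python3 -c 'from h import *;snap("wrist","w1")'
python3 -m creep '{"dp":[[0.1133,0,0],[0.1133,0,0],[0.1133,0,0],[0.1133,0,0],[0,0,0],[0,0,0],[0,0,0],[0,0,0],[0,0,0],[0,0,0]],"rotation":[[0,0,0],[0,0,0],[0,0,0],[0,0,0],[0,0,0],[0,0,0],[0,0,0],[0,0,0],[0,0,0],[0,0,0]]}'
python3 -c 'from h import *;snap("wrist","w2")'
python3 -m creep '{"dp":[[0.1067,0,0],[0.1067,0,0],[0.1067,0,0],[0.1067,0,0],[0.1067,0,0],[0,0,0],[0,0,0],[0,0,0],[0,0,0],[0,0,0]],"rotation":[[0,0,0],[0,0,0],[0,0,0],[0,0,0],[0,0,0],[0,0,0],[0,0,0],[0,0,0],[0,0,0],[0,0,0]]}'
python3 -c 'from h import *;snap("wrist","w3")'
python3 -m creep '{"dp":[[0.1167,0,0],[0.1167,0,0],[0.1167,0,0],[0.1167,0,0],[0,0,0],[0,0,0],[0,0,0],[0,0,0],[0,0,0],[0,0,0]],"rotation":[[0,0,0],[0,0,0],[0,0,0],[0,0,0],[0,0,0],[0,0,0],[0,0,0],[0,0,0],[0,0,0],[0,0,0]]}'
python3 -c 'from h import *;snap("wrist","w4")'
python3 - <<'E'
from h import *
a=[load(f"w{k}")[1] for k in(1,2,3,4)]
m=np.vstack([np.hstack(a[:2]),np.hstack(a[2:])]);m=cv2.resize(m,(800,600),interpolation=cv2.INTER_AREA);cv2.imwrite("pics/m1.png",m[:,:,::-1])
for k in(1,2,3,4): print(load(f"w{k}")[0][2][:3,3].round(1))
E
```

```text
time_s: 0.98
ee_pos: [501.9, -324.6, 307.6]
orientation: [-180.0, -0.0, 75.3]
wrist_force: [-0.1, -0.5, 0.8]
width: 85.4
finger_force: 0.0
time_s: 1.82
ee_pos: [509.7, -217.2, 330.2]
orientation: [-179.9, -0.0, 90.0]
wrist_force: [-0.3, -0.6, -0.3]
width: 85.5
finger_force: 0.0
time_s: 2.7
ee_pos: [509.8, -81.4, 330.6]
orientation: [-180.0, 0.0, 90.0]
wrist_force: [0.0, -0.3, -0.2]
width: 85.6
finger_force: 0.0
time_s: 3.58
ee_pos: [509.7, 78.5, 330.7]
orientation: [-180.0, 0.0, 90.0]
wrist_force: [-0.5, -0.3, -0.1]
width: 85.1
finger_force: 0.0
time_s: 4.47
ee_pos: [509.6, 218.6, 330.9]
orientation: [180.0, 0.0, 90.0]
wrist_force: [0.2, -0.2, -0.2]
width: 85.4
finger_force: 0.0
[ 511.1 -151.4  472.7]
[511.1 -15.5 473.1]
[511.  144.4 473.2]
[510.8 284.5 473.4]
```

View pics/m1.png

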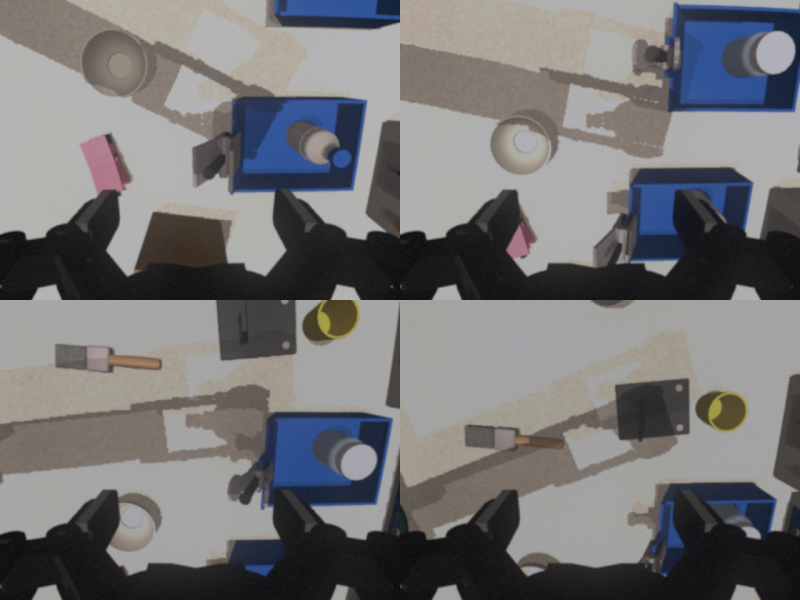

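```bash
cat >> h.py <<'E'
def crops(L,f,w=88,h=100,s=3,cols=3,g=0.6):
    o=[]
    for n,x,y in L:
        i=load(n)[1];x=min(max(x,0),560-w);y=min(max(y,0),420-h);k=i[y:y+h,x:x+w].astype(float);k=((k-k.min())/(k.max()-k.min()))**g*255
        k=cv2.resize(k.astype(np.uint8),None,fx=s,fy=s,interpolation=2)
        for t in range(0,w,20): cv2.line(k,(t*s,0),(t*s,4),(255,0,0),1);cv2.putText(k,str(x+t),(t*s,14),0,.3,(255,0,0))
        for t in range(0,h,20): cv2.line(k,(0,t*s),(4,t*s),(255,0,0),1);cv2.putText(k,str(y+t),(4,t*s+4),0,.3,(255,0,0))
        o.append(k)
    cv2.imwrite(f"pics/{f}.png",np.vstack([np.hstack(o[j:j+cols]) for j in range(0,len(o),cols)])[:,:,::-1])
E
python3 - <<'E'
from h import *
crops([("w1",262,165),("w2",262,286),("w2",310,25),("w3",310,200),("w3",296,0),("w4",296,100)],"c2")
E
```

```text
(no output)
```

View pics/c2.png

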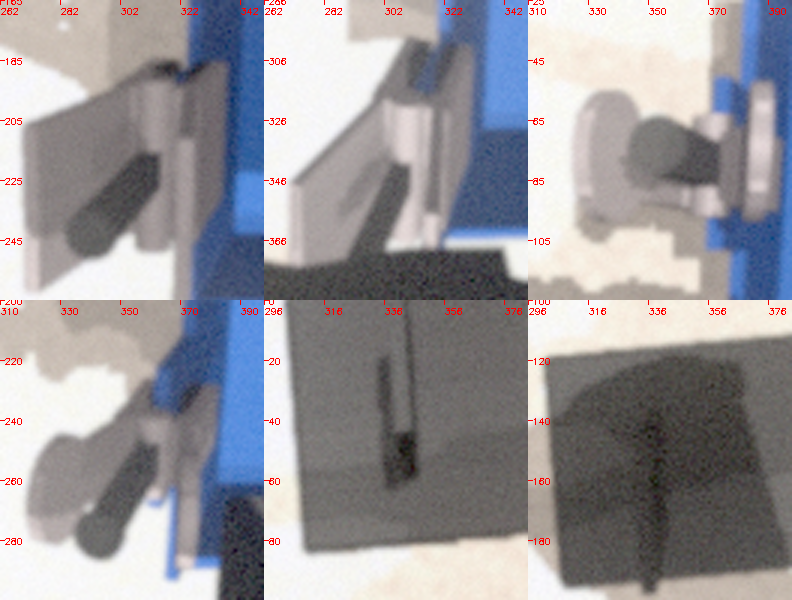

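Run:
```python
from h import *
c=load("w4")[0];p=[onz(c,(336,140),130),onz(c,(336,197),130)];print(p)
def view(t,lean,dist=300,yaw=0):
    T=tool(tab(t,yaw,lean),0);T[:3,3]=np.array(t)-T[:3,:3]@[67.4-.263*dist,1.2,-142.5+.965*dist];return T
a=view([575,205,110],35);b=view([575,205,110],5,260,20);print(a[:3,3],b[:3,3])
rows(a);rows(b,a)
```

```text
[array([568.25729864, 259.19752827, 130.        ]), array([570.51866166, 204.60018718, 130.        ])]
[489.7012814  216.5        229.72705879] [564.66356255 202.28073866 217.88291838]
n=6 L=103 a=35.0 dp [-0.0013, -0.0252, 0.0524] rot [-0.0324, 0.0, -0.0]
n=6 L=77 a=35.9 dp [-0.0137, 0.035, 0.0219] rot [0.0275, 0.0064, -0.0176]
```

```bash
python3 -m creep '{"dp":[[-0.0013,-0.0252,0.0524],[-0.0013,-0.0252,0.0524],[-0.0013,-0.0252,0.0524],[-0.0013,-0.0252,0.0524],[-0.0013,-0.0252,0.0524],[-0.0013,-0.0252,0.0524],[0,0,0],[0,0,0],[0,0,0],[0,0,0]],"rotation":[[-0.0324,0,0],[-0.0324,0,0],[-0.0324,0,0],[-0.0324,0,0],[-0.0324,0,0],[-0.0324,0,0],[0,0,0],[0,0,0],[0,0,0],[0,0,0]]}'
python3 -c 'from h import *;snap("wrist","w5")'
python3 -m creep '{"dp":[[-0.0137,0.035,0.0219],[-0.0137,0.035,0.0219],[-0.0137,0.035,0.0219],[-0.0137,0.035,0.0219],[-0.0137,0.035,0.0219],[-0.0137,0.035,0.0219],[0,0,0],[0,0,0],[0,0,0],[0,0,0]],"rotation":[[0.0275,0.0064,-0.0176],[0.0275,0.0064,-0.0176],[0.0275,0.0064,-0.0176],[0.0275,0.0064,-0.0176],[0.0275,0.0064,-0.0176],[0.0275,0.0064,-0.0176],[0,0,0],[0,0,0],[0,0,0],[0,0,0]]}'
python3 - <<'E'
from h import *
snap("wrist","w6")
crops([("w5",185,110),("w6",185,110)],"c3",w=190,h=180,s=2,cols=2)
E
```

```text
time_s: 5.35
ee_pos: [493.3, 219.2, 235.3]
orientation: [144.7, -0.2, 90.0]
wrist_force: [0.7, -0.2, 1.1]
width: 85.2
finger_force: 0.0
time_s: 6.23
ee_pos: [559.8, 202.8, 220.4]
orientation: [173.0, 0.5, 108.5]
wrist_force: [0.6, 0.5, 0.2]
width: 85.1
finger_force: 0.0
```

View pics/c3.png

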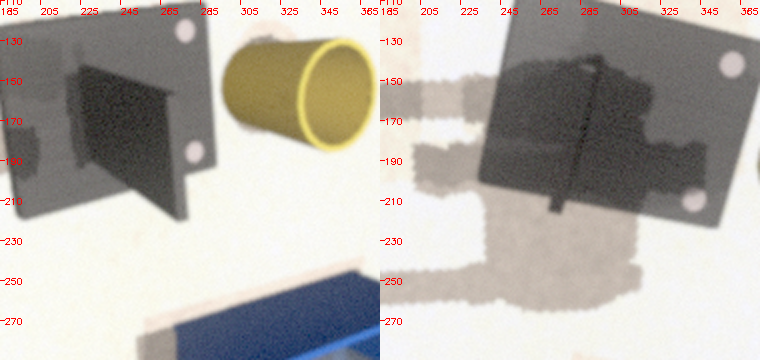

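The stand tab's top edge runs from (270,157) to (276.5,219.5) in w5, and from about (292,140) to (273,215) in w6.

Run:
```python
from h import *
c5,c6=load("w5")[0],load("w6")[0]
a,e=tri((c5,(270.5,157)),(c6,(292.5,140)));b,f=tri((c5,(276.5,219)),(c6,(273,215)))
print("stand",a.round(1),e,b.round(1),f,(a+b)/2,np.linalg.norm(a-b),"yaw",np.degrees(np.arctan2(-(a-b)[0],(a-b)[1])))
# clip A pin ends w1/w2, post top with top cam ; clip B
c1,c2,c3=[load(f"w{k}")[0] for k in(1,2,3)]
print("A pin upper",tri((c1,(312,190)),(c2,(308,319))))
print("A pin lower",tri((c1,(313,247)),(c2,(311,366))))
print("B post",tri((c2,(353,74)),(c3,(343,280))))
print("B pin up",tri((c2,(372,65)),(c3,(362,236))))
print("B pin lo",tri((c2,(372,96)),(c3,(362,264))))
```

```text
stand [567.3 254.  127.7] [1.3, 1.3] [571.  204.4 129.6] [0.1, 0.1] [569.13217543 229.19465476 128.63994487] 49.81152333712871 yaw 4.298723650393271
A pin upper (array([ 545.4149743 , -221.27741401,  142.87945062]), [0.0, 0.0])
A pin lower (array([ 548.60641603, -275.97024275,  146.9953548 ]), [1.1, 1.1])
B post (array([566.99251489,  11.02488607, 200.91963631]), [0.2, 0.2])
B pin up (array([597.50344776,  25.47947234, 132.93404273]), [0.2, 0.2])
B pin lo (array([597.40153358,  -1.4214579 , 140.0805016 ]), [0.4, 0.4])
```

Run:
```python
from h import *
c1,c2=load("w1")[0],load("w2")[0];ct=load("top0")[0]
p,e=tri((c1,(291,245)),(ct,(382.5,221.5)));print("A post",p,e)
for n,k in(("A","w1"),("B","w2")):
    c,i=load(k);h=cv2.cvtColor(i,cv2.COLOR_RGB2HSV);m=cv2.inRange(h,(105,150,40),(125,255,255))
    N,l,s,_=cv2.connectedComponentsWithStats(m)
    j=[q for q in range(1,N) if s[q,4]>4000];
    for q in j:
        P=cv2.findContours((l==q).astype(np.uint8),0,1)[0][0];H=cv2.approxPolyDP(cv2.convexHull(P),4,True)[:,0]
        print(n,[(u.tolist(),onz(c,u,80).round(0)[:2].tolist()) for u in H.astype(float)])
t=tab([550.5,-248.6,131],0,20)
print((t@[0,0,78,1])[:3],(t@[0,0,10,1])[:3])
T=tool(t,130);print(T[:3,3]);rows(T);S=tool(tab([569,229,129],4.3,12),0)
```

```text
A post [ 519.53142364 -216.04568973  301.41299471] [0.4, 0.4]
A [([511.0, 142.0], [770.0, -180.0]), ([492.0, 265.0], [771.0, -326.0]), ([407.0, 266.0], [667.0, -326.0]), ([340.0, 241.0], [586.0, -294.0]), ([340.0, 194.0], [583.0, -239.0]), ([347.0, 161.0], [589.0, -203.0]), ([408.0, 140.0], [654.0, -180.0])]
B [([526.0, 134.0], [786.0, -36.0]), ([507.0, 147.0], [767.0, -50.0]), ([393.0, 144.0], [638.0, -48.0]), ([399.0, 31.0], [637.0, 65.0]), ([526.0, 30.0], [771.0, 71.0])]
B [([492.0, 257.0], [770.0, -180.0]), ([481.0, 321.0], [771.0, -267.0]), ([390.0, 363.0], [660.0, -326.0]), ([324.0, 363.0], [574.0, -325.0]), ([329.0, 259.0], [574.0, -181.0])]
[ 523.82242882 -248.6         204.29602442] [ 547.07979857 -248.6         140.39692621]
[ 506.03738137 -248.6         253.1600407 ]
n=12 L=456 a=22.6 dp [-0.1216, -0.034, -0.0158] rot [-0.0059, -0.0018, 0.0084]
```

Run:
```python
from h import *
c1=load("w1")[0];print(onz(c1,(291,245),204))
T=tool(tab([550.5,-251,131],0,20),130);M=T.copy();M[:3,3]=[530,-10,320];
rows(M);rows(T,M,9)
```

```text
[ 523.73802296 -252.4434707   204.        ]
n=7 L=237 a=22.6 dp [-0.0983, -0.0216, -0.0524] rot [-0.0101, -0.003, 0.0145]
n=9 L=251 a=0.0 dp [-0.0893, -0.0168, 0.0202] rot [0.0, -0.0, 0.0]
```

```bash
python3 -m creep '{"dp":[[-0.0983,-0.0216,-0.0524],[-0.0983,-0.0216,-0.0524],[-0.0983,-0.0216,-0.0524],[-0.0983,-0.0216,-0.0524],[-0.0983,-0.0216,-0.0524],[-0.0983,-0.0216,-0.0524],[-0.0983,-0.0216,-0.0524],[-0.0893,-0.0168,0.0202],[-0.0893,-0.0168,0.0202],[-0.0893,-0.0168,0.0202]],"rotation":[[-0.0101,-0.003,0.0145],[-0.0101,-0.003,0.0145],[-0.0101,-0.003,0.0145],[-0.0101,-0.003,0.0145],[-0.0101,-0.003,0.0145],[-0.0101,-0.003,0.0145],[-0.0101,-0.003,0.0145],[0,0,0],[0,0,0],[0,0,0]]}'
python3 -m creep '{"dp":[[-0.0893,-0.0168,0.0202],[-0.0893,-0.0168,0.0202],[-0.0893,-0.0168,0.0202],[-0.0893,-0.0168,0.0202],[-0.0893,-0.0168,0.0202],[-0.0893,-0.0168,0.0202],[0,0,0],[0,0,0],[0,0,0],[0,0,0]],"rotation":[[0,0,0],[0,0,0],[0,0,0],[0,0,0],[0,0,0],[0,0,0],[0,0,0],[0,0,0],[0,0,0],[0,0,0]]}'
python3 - <<'E'
from h import *
snap("wrist","w7")
crops([("w7",180,150)],"c4",w=200,h=200,s=3,cols=1,g=.5)
c=load("w7")[0];t=tab([550.5,-251,131],0,20)
for p in([0,0,78],[0,25,10],[0,-25,10],[-24,25,65],[-24,-25,65],[24,25,65],[24,-25,65]):print(p,proj(c,(t@[*p,1])[:3]).round(1))
rows(tool(t,23))
E
```

```text
time_s: 7.12
ee_pos: [521.1, -90.9, 298.7]
orientation: [159.9, 0.1, 90.0]
wrist_force: [0.6, -0.1, -0.9]
width: 85.6
finger_force: 0.0
time_s: 7.95
ee_pos: [506.0, -250.0, 253.2]
orientation: [160.1, 0.0, 90.0]
wrist_force: [-0.0, 0.3, 0.6]
width: 85.5
finger_force: 0.0
[0, 0, 78] [272.9 234.5]
[0, 25, 10] [273.4 171.2]
[0, -25, 10] [273.5 236.4]
[-24, 25, 65] [231.6 186.3]
[-24, -25, 65] [234.2 265.9]
[24, 25, 65] [314.3 186.3]
[24, -25, 65] [312.  265.9]
n=3 L=107 a=0.1 dp [-0.0011, -0.0, 0.1189] rot [-0.0002, 0.0, 0.0001]
```

View pics/c4.png

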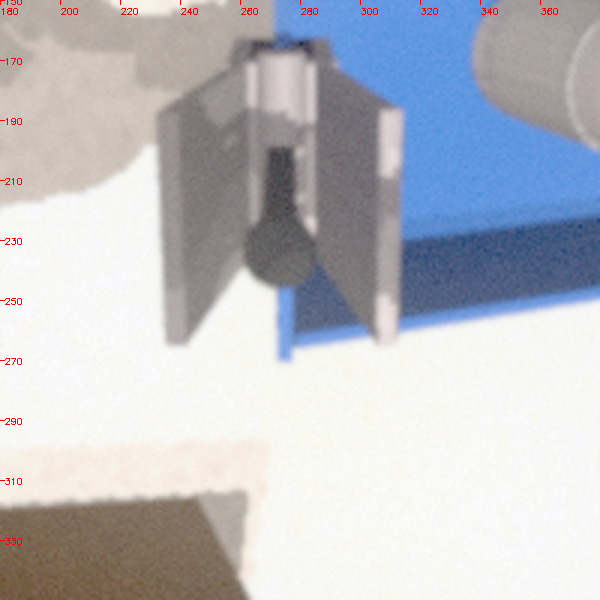

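The post (273,235) and the tail corners match my frame for clip A to within a pixel, with yaw 0. I'll descend and grip.

```bash
python3 -m creep '{"dp":[[-0.0006,0,0.0713],[-0.0006,0,0.0713],[-0.0006,0,0.0713],[-0.0006,0,0.0713],[-0.0006,0,0.0713],[0,0,0],[0,0,0],[0,0,0],[0,0,0],[0,0,0]],"rotation":[[0,0,0],[0,0,0],[0,0,0],[0,0,0],[0,0,0],[0,0,0],[0,0,0],[0,0,0],[0,0,0],[0,0,0]]}'
python3 -m creep '{"dp":[[0,0,0],[0,0,0],[0,0,0],[0,0,0],[0,0,0],[0,0,0],[0,0,0],[0,0,0],[0,0,0],[0,0,0]],"rotation":[[0,0,0],[0,0,0],[0,0,0],[0,0,0],[0,0,0],[0,0,0],[0,0,0],[0,0,0],[0,0,0],[0,0,0]]}' -1 45
python3 - <<'E'
from h import *
T=pose();T0=tool(tab([550.5,-251,131],0,20),23);print((T[:3,3]-T0[:3,3]).round(1))
S=tab([569.1,229.2,129],4.3,12)
U=tool(tab([550.5,-251,131],0,20),103)
M=tool(S,100);M[:3,3]=[520,-10,340]
P=tool(S,75)
rows(U,T0);rows(M,U);rows(P,M)
E
```

```text
time_s: 8.83
ee_pos: [543.0, -252.7, 153.8]
orientation: [160.0, 0.1, 89.9]
wrist_force: [-0.9, 0.1, -0.8]
width: 85.6
finger_force: 0.0
time_s: 9.67
ee_pos: [542.2, -252.8, 153.2]
orientation: [160.1, 0.1, 90.0]
wrist_force: [-6.4, -0.4, 8.1]
width: 24.5
finger_force: 44.3
[-0.4 -1.8  0.6]
n=3 L=80 a=0.0 dp [0.0, -0.0, -0.0889] rot [0.0, 0.0, 0.0]
n=7 L=266 a=9.1 dp [0.1146, 0.021, -0.0497] rot [0.0063, 0.0009, -0.0033]
n=8 L=277 a=0.0 dp [0.0979, 0.009, 0.0605] rot [0.0, -0.0, -0.0]
```

```bash
python3 -m creep '{"dp":[[0,0,-0.06],[0,0,-0.1],[0,0,-0.1067],[0.1146,0.021,-0.0497],[0.1146,0.021,-0.0497],[0.1146,0.021,-0.0497],[0.1146,0.021,-0.0497],[0.1146,0.021,-0.0497],[0.1146,0.021,-0.0497],[0.1146,0.021,-0.0497]],"rotation":[[0,0,0],[0,0,0],[0,0,0],[0.0063,0.0009,-0.0033],[0.0063,0.0009,-0.0033],[0.0063,0.0009,-0.0033],[0.0063,0.0009,-0.0033],[0.0063,0.0009,-0.0033],[0.0063,0.0009,-0.0033],[0.0063,0.0009,-0.0033]]}'
python3 -m creep '{"dp":[[0.0979,0.009,0.0605],[0.0979,0.009,0.0605],[0.0979,0.009,0.0605],[0.0979,0.009,0.0605],[0.0979,0.009,0.0605],[0.0979,0.009,0.0605],[0.0979,0.009,0.0605],[0.0979,0.009,0.0605],[0,0,0],[0,0,0]],"rotation":[[0,0,0],[0,0,0],[0,0,0],[0,0,0],[0,0,0],[0,0,0],[0,0,0],[0,0,0],[0,0,0],[0,0,0]]}'
python3 - <<'E'
from h import *
S=tab([569.1,229.2,129],4.3,12)
print(np.linalg.inv(tool(S,0))@pose());rows(tool(S,75,-1));rows(tool(S,24,-1))
E
```

```text
time_s: 10.5
ee_pos: [519.6, -9.5, 339.5]
orientation: [168.2, 0.0, 94.2]
wrist_force: [1.6, 0.4, -0.8]
width: 24.4
finger_force: 45.3
time_s: 11.33
ee_pos: [552.1, 227.8, 198.6]
orientation: [168.4, 0.1, 94.4]
wrist_force: [0.4, -0.9, -0.5]
width: 24.4
finger_force: 45.3
[[ 9.99995529e-01  2.28342737e-03 -1.93058012e-03 -1.35042016e-01]
 [-2.29701556e-03  9.99972399e-01 -7.06572402e-03 -2.18106821e+00]
 [ 1.91439277e-03  7.07012701e-03  9.99973174e-01 -7.16047665e+01]
 [ 0.00000000e+00  0.00000000e+00  0.00000000e+00  1.00000000e+00]]
n=1 L=4 a=0.4 dp [-0.0029, 0.0072, -0.0114] rot [-0.0022, 0.0006, 0.0007]
n=2 L=48 a=0.4 dp [-0.0013, 0.0041, 0.0793] rot [-0.0011, 0.0003, 0.0004]
```

```bash
python3 -m creep '{"dp":[[-0.001,0.004,0.025],[-0.001,0.0035,0.03],[0,0,0.03],[0,0,0.03],[0,0,0.02],[0,0,0.01],[0,0,0.005],[0,0,0.005],[0,0,0],[0,0,0]],"rotation":[[-0.0022,0.0006,0.0007],[0,0,0],[0,0,0],[0,0,0],[0,0,0],[0,0,0],[0,0,0],[0,0,0],[0,0,0],[0,0,0]]}'
python3 - <<'E'
from h import *
S=tab([569.1,229.2,129],4.3,12)
print((np.linalg.inv(tool(S,0))@pose())[:3,3],read_state()["wrist_force"])
snap("wrist","w8");crops([("w8",180,150)],"c5",w=200,h=200,s=3,cols=1,g=.5)
E
```

```text
time_s: 12.17
ee_pos: [566.1, 227.4, 156.8]
orientation: [167.7, -0.1, 94.1]
wrist_force: [0.3, -0.1, -0.1]
width: 24.3
finger_force: 45.3
[ -1.57061671   2.69630217 -27.79710107] [ 0.32761599 -0.14096925 -0.11327519]
```

View pics/c5.png

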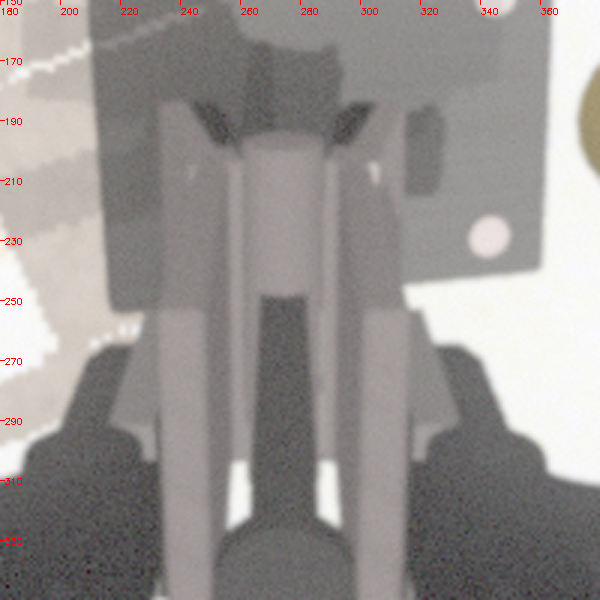

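```bash
python3 -m creep '{"dp":[[0.002,-0.004,0.005],[0.002,-0.004,0.005],[0,0,0.0025],[0,0,0.0025],[0,0,0.0025],[0,0,0.0025],[0,0,0],[0,0,0],[0,0,0],[0,0,0]],"rotation":[[-0.0016,0,0],[0,0,0],[0,0,0],[0,0,0],[0,0,0],[0,0,0],[0,0,0],[0,0,0],[0,0,0],[0,0,0]]}'
python3 - <<'E'
from h import *
S=tab([569.1,229.2,129],4.3,12)
print((np.linalg.inv(tool(S,0))@pose())[:3,3],read_state()["wrist_force"])
E
```

```text
time_s: 13.05
ee_pos: [565.4, 228.4, 154.7]
orientation: [167.3, -0.1, 94.1]
wrist_force: [-10.8, -4.7, 19.2]
width: 24.7
finger_force: 48.5
[ -0.52570515   1.64745662 -25.87374025] [-10.83787822  -4.68778447  19.24114129]
```

```bash
python3 -m creep '{"dp":[[0,-0.004,0],[0,0,0],[0,0,0],[0,0,0],[0,0,0],[0,0,0],[0,0,0],[0,0,0],[0,0,-0.03],[0,0,-0.06]],"rotation":[[0,0,0],[0,0,0],[0,0,0],[0,0,0],[0,0,0],[0,0,0],[0,0,0],[0,0,0],[0,0,0],[0,0,0]]}' 1
python3 -m creep '{"dp":[[0,0,-0.1],[0,0,-0.1],[0,0,0],[0,0,0],[0,0,0],[0,0,0],[0,0,0],[0,0,0],[0,0,0],[0,0,0]],"rotation":[[0,0,0],[0,0,0],[0,0,0],[0,0,0],[0,0,0],[0,0,0],[0,0,0],[0,0,0],[0,0,0],[0,0,0]]}'
python3 - <<'E'
from h import *
snap("wrist","w9");c=load("w9")[0]
crops([("w9",170,120)],"c6",w=220,h=200,s=3,cols=1,g=.5)
S=tab([569.1,229.2,131],4.3,12)
print((np.linalg.inv(tool(S,0))@pose())[:3,3])
for p in([0,0,78],[0,25,10],[0,-25,10],[-24,25,65],[-24,-25,65],[24,25,65],[24,-25,65]):print(p,proj(c,(S@[*p,1])[:3]).round(1))
E
```

```text
time_s: 13.88
ee_pos: [555.9, 227.0, 173.7]
orientation: [167.7, 0.0, 94.1]
wrist_force: [0.6, 0.9, 0.5]
width: 85.6
finger_force: 0.0
time_s: 14.72
ee_pos: [544.4, 226.7, 233.8]
orientation: [167.5, -0.1, 94.1]
wrist_force: [-0.6, -0.1, -0.3]
width: 85.3
finger_force: 0.0
[  -0.64704695   -2.70325574 -105.94247376]
[0, 0, 78] [277.7 247.1]
[0, 25, 10] [275.9 174.6]
[0, -25, 10] [276.1 245.8]
[-24, 25, 65] [230.6 192.7]
[-24, -25, 65] [233.9 281.4]
[24, 25, 65] [323.8 192.2]
[24, -25, 65] [320.8 280.8]
```

View pics/c6.png

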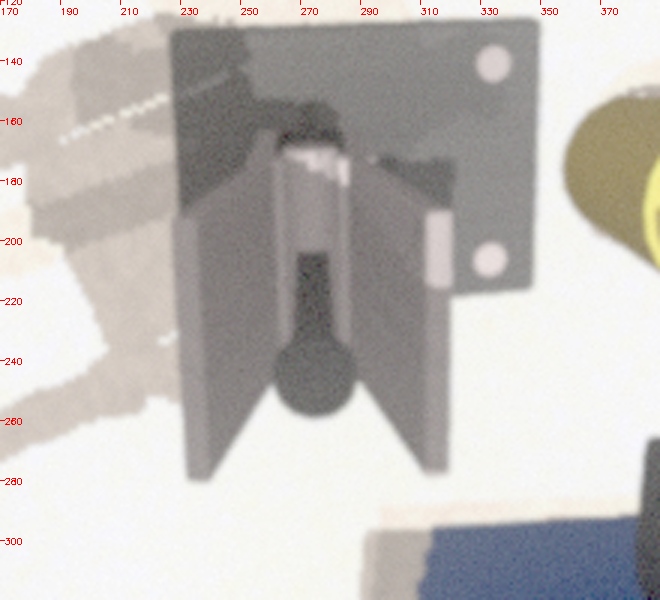

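Run:
```python
from h import *
T=tool(tab([600,11.5,130],-1,25),130);print(T[:3,3]);rows(T)
```

```text
[545.06799366  12.45884174 247.82001231]
n=6 L=215 a=13.5 dp [-0.119, -0.0014, -0.0084] rot [-0.0116, -0.0016, 0.0045]
```

```bash
python3 -m creep '{"dp":[[-0.119,-0.0014,-0.0084],[-0.119,-0.0014,-0.0084],[-0.119,-0.0014,-0.0084],[-0.119,-0.0014,-0.0084],[-0.119,-0.0014,-0.0084],[-0.119,-0.0014,-0.0084],[0,0,0],[0,0,0],[0,0,0],[0,0,0]],"rotation":[[-0.0116,-0.0016,0.0045],[-0.0116,-0.0016,0.0045],[-0.0116,-0.0016,0.0045],[-0.0116,-0.0016,0.0045],[-0.0116,-0.0016,0.0045],[-0.0116,-0.0016,0.0045],[0,0,0],[0,0,0],[0,0,0],[0,0,0]]}'
python3 - <<'E'
from h import *
snap("wrist","w10");c=load("w10")[0]
crops([("w10",170,120)],"c7",w=220,h=200,s=3,cols=1,g=.5)
S=tab([600,11.5,130],-1,25)
print((np.linalg.inv(tool(S,0))@pose())[:3,3])
for p in([0,0,78],[0,11,10],[0,-11,10],[-24,17,50],[24,17,50],[0,25,0],[0,-25,0]):print(p,proj(c,(S@[*p,1])[:3]).round(1))
rows(tool(S,23),n=5)
E
```

```text
time_s: 15.6
ee_pos: [545.5, 13.6, 248.5]
orientation: [154.9, -0.0, 89.1]
wrist_force: [0.5, -0.5, 0.6]
width: 85.3
finger_force: 0.0
[   1.39016516    0.66149051 -130.37498546]
[0, 0, 78] [271.5 234.6]
[0, 11, 10] [272.1 190.4]
[0, -11, 10] [272.1 219.1]
[-24, 17, 50] [233.4 194.4]
[24, 17, 50] [310.  194.3]
[0, 25, 0] [272.1 169.5]
[0, -25, 0] [272.2 232.5]
n=5 L=107 a=0.1 dp [-0.001, -0.0005, 0.0716] rot [0.0001, -0.0001, 0.0001]
```

View pics/c7.png

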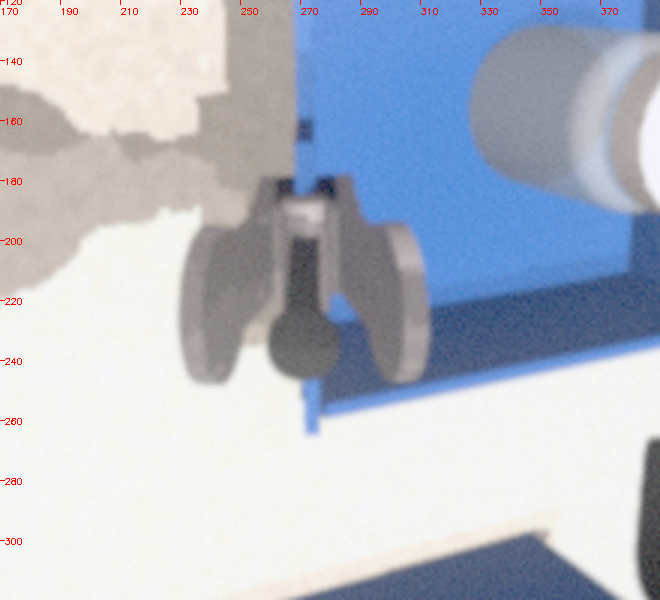

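```bash
python3 -m creep '{"dp":[[-0.001,-0.0005,0.0716],[-0.001,-0.0005,0.0716],[-0.001,-0.0005,0.0716],[-0.001,-0.0005,0.0716],[-0.001,-0.0005,0.0716],[0,0,0],[0,0,0],[0,0,0],[0,0,0],[0,0,0]],"rotation":[[0,0,0],[0,0,0],[0,0,0],[0,0,0],[0,0,0],[0,0,0],[0,0,0],[0,0,0],[0,0,0],[0,0,0]]}'
python3 -m creep '{"dp":[[0,0,0],[0,0,0],[0,0,0],[0,0,0],[0,0,0],[0,0,0],[0,0,0],[0,0,0],[0,0,0],[0,0,0]],"rotation":[[0,0,0],[0,0,0],[0,0,0],[0,0,0],[0,0,0],[0,0,0],[0,0,0],[0,0,0],[0,0,0],[0,0,0]]}' -1 45
python3 - <<'E'
from h import *
B=tab([600,11.5,130],-1,25);print((np.linalg.inv(tool(B,0))@pose())[:3,3])
A=tab([550.5,-251,131],0,20)
U=tool(B,163);M=tool(A,0);M[:3,3]=[520,-120,300]
rows(U,tool(B,23));rows(M,U);rows(tool(A,77),M)
E
```

```text
time_s: 16.48
ee_pos: [590.8, 10.7, 152.7]
orientation: [154.7, -0.0, 89.0]
wrist_force: [0.5, 0.4, -0.4]
width: 85.4
finger_force: 0.0
time_s: 17.32
ee_pos: [589.3, 10.2, 151.8]
orientation: [155.0, -0.0, 89.0]
wrist_force: [-11.5, -0.2, 12.0]
width: 24.6
finger_force: 43.7
[ -1.49496596  -0.46544008 -24.28565484]
n=4 L=140 a=0.0 dp [-0.0, 0.0, -0.1167] rot [-0.0, -0.0, 0.0]
n=4 L=135 a=5.1 dp [-0.1107, -0.0001, -0.0202] rot [0.0069, 0.0005, -0.0013]
n=5 L=163 a=0.0 dp [-0.0873, -0.0194, 0.0615] rot [0.0, -0.0, 0.0]
```

```bash
python3 -m creep '{"dp":[[0,0,-0.06],[0,0,-0.1],[0,0,-0.1],[0,0,-0.1],[0,0,-0.1067],[0,0,0],[0,0,0],[0,0,0],[0,0,0],[0,0,0]],"rotation":[[0,0,0],[0,0,0],[0,0,0],[0,0,0],[0,0,0],[0,0,0],[0,0,0],[0,0,0],[0,0,0],[0,0,0]]}'
python3 -c 'from h import *;snap("wrist","w11")'
python3 -m creep '{"dp":[[-0.1107,0,-0.0202],[-0.1107,0,-0.0202],[-0.1107,0,-0.0202],[-0.1107,0,-0.0202],[-0.0873,-0.0194,0.0615],[-0.0873,-0.0194,0.0615],[-0.0873,-0.0194,0.0615],[-0.0873,-0.0194,0.0615],[-0.0873,-0.0194,0.0615],[0,0,0]],"rotation":[[0.0069,0.0005,-0.0013],[0.0069,0.0005,-0.0013],[0.0069,0.0005,-0.0013],[0.0069,0.0005,-0.0013],[0,0,0],[0,0,0],[0,0,0],[0,0,0],[0,0,0],[0,0,0]]}'
python3 -m creep '{"dp":[[0,0,0],[0,0,0],[0,0,0],[0,0,0],[0,0,0],[0,0,0],[0,0,0],[0,0,0],[0,0,0],[0,0,0]],"rotation":[[0,0,0],[0,0,0],[0,0,0],[0,0,0],[0,0,0],[0,0,0],[0,0,0],[0,0,0],[0,0,0],[0,0,0]]}'
python3 - <<'E'
from h import *
snap("wrist","w12");A=tab([550.5,-251,131],0,20);B=tab([600,11.5,130],-1,25)
crops([("w11",220,100),("w12",180,120)],"c8",w=130,h=190,s=3,cols=2,g=.5)
print((np.linalg.inv(tool(A,0))@pose())[:3,3]);rows(tool(A,24,-0.5))
for k,S in(("w11",B),("w12",A)):
  c=load(k)[0]
  for p in([0,25,0],[0,-25,0],[0,25,-40],[0,-25,-40]):print(k,p,proj(c,(S@[*p,1])[:3]).round(1))
E
```

```text
time_s: 18.15
ee_pos: [529.7, 11.3, 275.0]
orientation: [155.1, -0.0, 89.0]
wrist_force: [0.0, 1.2, -0.4]
width: 24.2
finger_force: 45.9
time_s: 19.03
ee_pos: [521.3, -254.8, 196.7]
orientation: [160.3, -0.2, 89.8]
wrist_force: [-0.8, -0.5, -1.2]
width: 24.6
finger_force: 45.9
time_s: 19.87
ee_pos: [524.0, -252.3, 203.3]
orientation: [159.9, 0.0, 90.0]
wrist_force: [0.7, 0.4, -1.9]
width: 24.4
finger_force: 45.9
[ -1.34245389  -0.18849972 -76.93115885]
n=2 L=53 a=0.1 dp [0.0014, 0.0002, 0.0882] rot [0.0004, 0.0, 0.0]
w11 [0, 25, 0] [276.7 160.7]
w11 [0, -25, 0] [276.7 218.3]
w11 [0, 25, -40] [276.6 155.2]
w11 [0, -25, -40] [276.6 206.7]
w12 [0, 25, 0] [272.8 178.8]
w12 [0, -25, 0] [272.9 255.2]
w12 [0, 25, -40] [272.9 168.9]
w12 [0, -25, -40] [273. 235.]
```

View pics/c8.png

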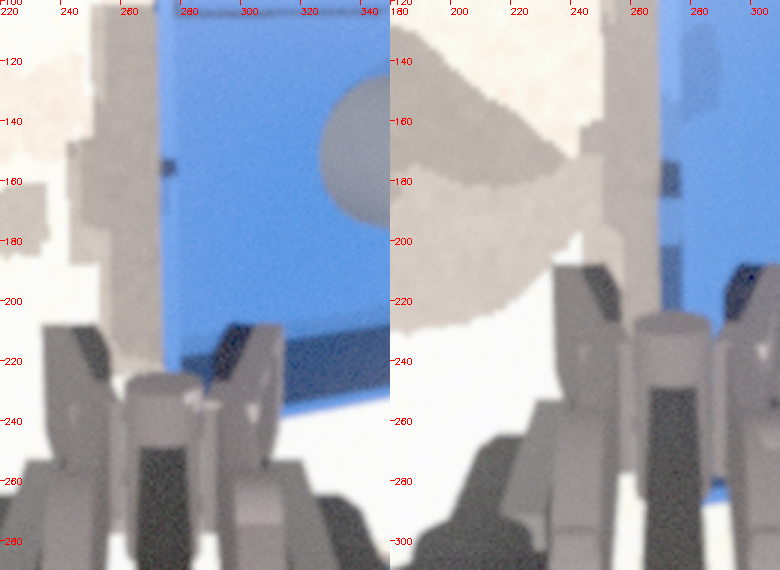

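```bash
python3 -m creep '{"dp":[[0.002,0,0.03],[0.001,0,0.035],[0,0,0.035],[0,0,0.035],[0,0,0.02],[0,0,0.01],[0,0,0.005],[0,0,0.003],[0,0,0],[0,0,0]],"rotation":[[0,0,0],[0,0,0],[0,0,0],[0,0,0],[0,0,0],[0,0,0],[0,0,0],[0,0,0],[0,0,0],[0,0,0]]}'
python3 - <<'E'
from h import *
A=tab([550.5,-251,131],0,20)
print((np.linalg.inv(tool(A,0))@pose())[:3,3],A[:3,:3].T@read_state()["wrist_force"])
E
```

```text
time_s: 20.75
ee_pos: [542.2, -251.7, 155.1]
orientation: [159.8, 0.0, 90.0]
wrist_force: [-0.9, -1.0, -1.0]
width: 24.2
finger_force: 45.9
[ -0.71121333   0.41109692 -25.45349877] [-1.17952203 -0.95140995 -0.63328647]
```

```bash
python3 -m creep '{"dp":[[0,0,0.003],[0,0,0.003],[0,0,0.003],[0,0,0.002],[0,0,0],[0,0,0],[0,0,0],[0,0,0],[0,0,0],[0,0,0]],"rotation":[[0,0,0],[0,0,0],[0,0,0],[0,0,0],[0,0,0],[0,0,0],[0,0,0],[0,0,0],[0,0,0],[0,0,0]]}'
python3 - <<'E'
from h import *
A=tab([550.5,-251,131],0,20)
print((np.linalg.inv(tool(A,0))@pose())[:3,3],A[:3,:3].T@read_state()["wrist_force"])
E
```

```text
time_s: 21.58
ee_pos: [543.0, -251.7, 152.8]
orientation: [159.8, 0.0, 90.0]
wrist_force: [-6.0, 1.6, 8.0]
width: 24.3
finger_force: 47.2
[ -0.66955724   0.4113722  -23.03943877] [-2.87099254  1.5689191   9.57350366]
```

```bash
python3 -m creep '{"dp":[[0,0,0],[0,0,0],[0,0,0],[0,0,0],[0,0,0],[0,0,0],[0,0,0],[0,0,-0.03],[0,0,-0.07],[0,0,-0.1]],"rotation":[[0,0,0],[0,0,0],[0,0,0],[0,0,0],[0,0,0],[0,0,0],[0,0,0],[0,0,0],[0,0,0],[0,0,0]]}' 1
python3 -m creep '{"dp":[[0,0,-0.07],[0,0,0],[0,0,0],[0,0,0],[0,0,0],[0,0,0],[0,0,0],[0,0,0],[0,0,0],[0,0,0]],"rotation":[[0,0,0],[0,0,0],[0,0,0],[0,0,0],[0,0,0],[0,0,0],[0,0,0],[0,0,0],[0,0,0],[0,0,0]]}' -1
python3 - <<'E'
from h import *
snap("wrist","w13")
A=tab([550.5,-251,131],0,20);c=load("w13")[0]
print((np.linalg.inv(tool(A,0))@pose())[:3,3]);rows(tool(A,82),n=3)
for p in([0,0,78],[0,0,82],[0,11,10],[0,0,100]):print(p,proj(c,(A@[*p,1])[:3]).round(1))
crops([("w13",180,120)],"c9",w=200,h=190,s=3,cols=1,g=.5)
E
```

```text
time_s: 22.42
ee_pos: [520.6, -250.2, 205.5]
orientation: [160.2, -0.2, 90.0]
wrist_force: [-0.1, -0.1, -0.7]
width: 85.6
finger_force: 0.0
time_s: 23.25
ee_pos: [515.1, -251.4, 227.0]
orientation: [159.9, -0.0, 90.0]
wrist_force: [0.4, -0.5, -0.2]
width: -0.2
finger_force: 0.0
[  -0.40698576   -0.32522837 -102.46844845]
n=3 L=20 a=0.1 dp [0.0004, 0.0003, 0.0227] rot [0.0002, -0.0, -0.0]
[0, 0, 78] [273.2 250.4]
[0, 0, 82] [273.1 253.5]
[0, 11, 10] [273.3 197. ]
[0, 0, 100] [273.1 269.2]
```

View pics/c9.png

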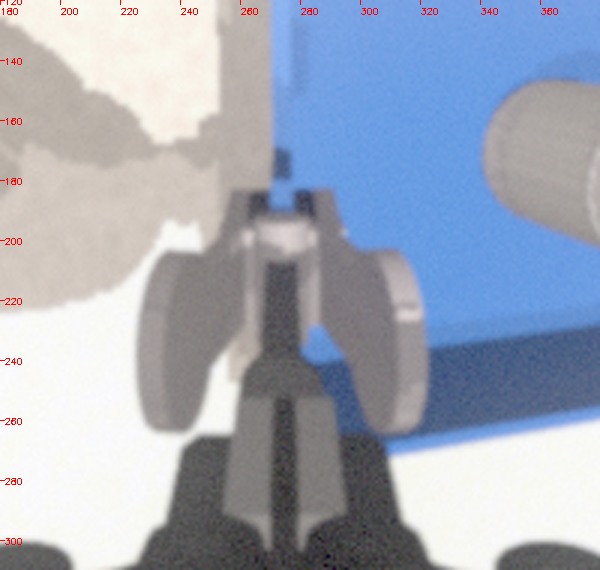

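I've now viewed 12 pictures, which is over the limit of 10, so I'll view no more and work from numbers only. Next I'll press the narrow clip home.

```bash
python3 -m creep '{"dp":[[0,0,0.03],[0,0,0.025],[0,0,0.01],[0,0,0.005],[0,0,0.003],[0,0,0.003],[0,0,0],[0,0,0],[0,0,0],[0,0,0]],"rotation":[[0,0,0],[0,0,0],[0,0,0],[0,0,0],[0,0,0],[0,0,0],[0,0,0],[0,0,0],[0,0,0],[0,0,0]]}'
python3 - <<'E'
from h import *
A=tab([550.5,-251,131],0,20)
print((np.linalg.inv(tool(A,0))@pose())[:3,3],A[:3,:3].T@read_state()["wrist_force"])
E
```

```text
time_s: 24.13
ee_pos: [523.1, -251.6, 206.3]
orientation: [159.9, 0.0, 90.0]
wrist_force: [-3.2, -0.0, 3.4]
width: 0.3
finger_force: 1.8
[-5.57788165e-01 -3.72921161e-02 -8.01535434e+01] [-1.8420648  -0.04919076  4.31394988]
```

```bash
python3 -m creep '{"dp":[[0,0,0.002],[0,0,0.002],[0,0,0.002],[0,0,0],[0,0,0],[0,0,0],[0,0,0],[0,0,0],[0,0,0],[0,0,0]],"rotation":[[0,0,0],[0,0,0],[0,0,0],[0,0,0],[0,0,0],[0,0,0],[0,0,0],[0,0,0],[0,0,0],[0,0,0]]}'
cat > f.py <<'E'
from h import *
import sys
F={"A":tab([550.5,-251,131],0,20),"B":tab([600,11.5,130],-1,25),"S":tab([569.1,229.2,131],4.3,12)}
if len(sys.argv)>1:
    t=F[sys.argv[1]];print((np.linalg.inv(tool(t,0))@pose())[:3,3].round(2),(t[:3,:3].T@read_state()["wrist_force"]).round(1))
E
python3 f.py A
```

```text
time_s: 24.97
ee_pos: [523.6, -251.5, 204.3]
orientation: [159.9, 0.0, 90.0]
wrist_force: [-1.8, -0.1, 3.7]
width: -0.3
finger_force: 2.0
[ -0.47  -0.19 -78.08] [-0.5 -0.1  4.1]
```

```bash
python3 -m creep '{"dp":[[0,0,0.002],[0,0,0.002],[0,0,0.001],[0,0,0],[0,0,0],[0,0,0],[0,0,0],[0,0,0],[0,0,0],[0,0,0]],"rotation":[[0,0,0],[0,0,0],[0,0,0],[0,0,0],[0,0,0],[0,0,0],[0,0,0],[0,0,0],[0,0,0],[0,0,0]]}'
python3 f.py A
```

```text
time_s: 25.8
ee_pos: [524.3, -251.6, 203.6]
orientation: [159.8, 0.0, 90.0]
wrist_force: [-4.5, 0.2, 7.1]
width: 0.0
finger_force: 3.8
[ -0.55   0.19 -77.18] [-1.8  0.2  8.2]
```

```bash
python3 -m creep '{"dp":[[0,0,0.0015],[0,0,0.0015],[0,0,0],[0,0,0],[0,0,0],[0,0,0],[0,0,0],[0,0,0],[0,0,0],[0,0,0]],"rotation":[[0,0,0],[0,0,0],[0,0,0],[0,0,0],[0,0,0],[0,0,0],[0,0,0],[0,0,0],[0,0,0],[0,0,0]]}'
python3 f.py A
python3 - <<'E'
from f import *
U=tool(F["A"],130);M=tool(F["S"],0);M[:3,3]=[520,-10,300]
rows(U,tool(F["A"],77));rows(M,U);rows(tool(F["S"],120,0.5,-1.4),M)
E
```

```text
time_s: 26.63
ee_pos: [524.9, -251.8, 203.8]
orientation: [159.8, 0.1, 90.0]
wrist_force: [-5.6, 0.8, 10.6]
width: 0.4
finger_force: 5.8
[ -0.8    0.85 -77.11] [-1.7  0.8 11.9]
n=2 L=53 a=0.0 dp [0.0, 0.0, -0.0883] rot [0.0, 0.0, 0.0]
n=7 L=246 a=9.1 dp [0.1145, 0.0163, -0.0185] rot [0.0063, 0.0009, -0.0033]
n=7 L=244 a=0.0 dp [0.1121, 0.0138, 0.0282] rot [0.0, -0.0, -0.0]
```

```bash
python3 -m creep '{"dp":[[0,0,-0.0883],[0,0,-0.0883],[0.1145,0.0163,-0.0185],[0.1145,0.0163,-0.0185],[0.1145,0.0163,-0.0185],[0.1145,0.0163,-0.0185],[0.1145,0.0163,-0.0185],[0.1145,0.0163,-0.0185],[0.1145,0.0163,-0.0185],[0,0,0]],"rotation":[[0,0,0],[0,0,0],[0.0063,0.0009,-0.0033],[0.0063,0.0009,-0.0033],[0.0063,0.0009,-0.0033],[0.0063,0.0009,-0.0033],[0.0063,0.0009,-0.0033],[0.0063,0.0009,-0.0033],[0.0063,0.0009,-0.0033],[0,0,0]]}'
python3 -m creep '{"dp":[[0.1121,0.0138,0.0282],[0.1121,0.0138,0.0282],[0.1121,0.0138,0.0282],[0.1121,0.0138,0.0282],[0.1121,0.0138,0.0282],[0.1121,0.0138,0.0282],[0.1121,0.0138,0.0282],[0,0,0],[0,0,0],[0,0,0]],"rotation":[[0,0,0],[0,0,0],[0,0,0],[0,0,0],[0,0,0],[0,0,0],[0,0,0],[0,0,0],[0,0,0],[0,0,0]]}' 1
python3 - <<'E'
from f import *
print((np.linalg.inv(tool(F["S"],0))@pose())[:3,3]);rows(tool(F["S"],24.5,1,-1.4),n=5)
E
```

```text
time_s: 27.47
ee_pos: [521.1, -4.7, 299.7]
orientation: [167.7, -0.1, 94.7]
wrist_force: [0.1, -0.4, 0.1]
width: 0.1
finger_force: 0.0
time_s: 28.3
ee_pos: [542.7, 226.8, 245.4]
orientation: [167.9, 0.1, 94.3]
wrist_force: [-0.6, -0.6, 0.2]
width: 85.2
finger_force: 0.0
[  -0.41235967   -2.08352416 -117.44788959]
n=5 L=93 a=0.2 dp [0.001, 0.0004, 0.062] rot [0.0001, 0.0001, 0.0001]
```

```bash
python3 -m creep '{"dp":[[0.001,0.0004,0.061],[0.001,0.0004,0.061],[0.001,0.0004,0.061],[0.001,0.0004,0.061],[0.001,0.0004,0.061],[0,0,0],[0,0,0],[0,0,0],[0,0,0],[0,0,0]],"rotation":[[0,0,0],[0,0,0],[0,0,0],[0,0,0],[0,0,0],[0,0,0],[0,0,0],[0,0,0],[0,0,0],[0,0,0]]}'
python3 -m creep '{"dp":[[0,0,0],[0,0,0],[0,0,0],[0,0,0],[0,0,0],[0,0,0],[0,0,0],[0,0,0],[0,0,0],[0,0,0]],"rotation":[[0,0,0],[0,0,0],[0,0,0],[0,0,0],[0,0,0],[0,0,0],[0,0,0],[0,0,0],[0,0,0],[0,0,0]]}' -1 45
python3 - <<'E'
from f import *
print((np.linalg.inv(tool(F["S"],0))@pose())[:3,3])
U=tool(F["S"],106,1,-1.4);V=tool(F["B"],100);rows(U,tool(F["S"],26,1,-1.4));rows(V,U);rows(tool(F["B"],75),V)
# tab B ends along y, from w11: dark/bright profile at the strip
E
```

```text
time_s: 29.13
ee_pos: [563.8, 230.3, 159.1]
orientation: [167.7, 0.0, 94.3]
wrist_force: [0.1, -0.2, 0.0]
width: 85.6
finger_force: 0.0
time_s: 29.97
ee_pos: [561.9, 230.5, 158.4]
orientation: [167.9, 0.1, 94.3]
wrist_force: [-8.2, -0.5, 10.1]
width: 25.0
finger_force: 44.4
[  1.81421982  -1.24035148 -28.28903219]
n=3 L=80 a=0.0 dp [0.0, 0.0, -0.0889] rot [-0.0, -0.0, -0.0]
n=6 L=217 a=14.0 dp [-0.1203, -0.0001, 0.0082] rot [-0.012, -0.0016, 0.0047]
n=1 L=25 a=0.0 dp [0.0, 0.0, 0.0833] rot [-0.0, -0.0, 0.0]
```

```bash
python3 -m creep '{"dp":[[0,0,-0.06],[0,0,-0.1],[0,0,-0.1067],[-0.1203,0,0.0082],[-0.1203,0,0.0082],[-0.1203,0,0.0082],[-0.1203,0,0.0082],[-0.1203,0,0.0082],[-0.1203,0,0.0082],[0,0,0]],"rotation":[[0,0,0],[0,0,0],[0,0,0],[-0.012,-0.0016,0.0047],[-0.012,-0.0016,0.0047],[-0.012,-0.0016,0.0047],[-0.012,-0.0016,0.0047],[-0.012,-0.0016,0.0047],[-0.012,-0.0016,0.0047],[0,0,0]]}'
python3 -m creep '{"dp":[[0,0,0],[0,0,0],[0,0,0],[0,0,0],[0,0,0],[0,0,0],[0,0,0],[0,0,0],[0,0,0],[0,0,0]],"rotation":[[0,0,0],[0,0,0],[0,0,0],[0,0,0],[0,0,0],[0,0,0],[0,0,0],[0,0,0],[0,0,0],[0,0,0]]}'
python3 f.py B
python3 - <<'E'
from f import *
rows(tool(F["B"],72),n=1);rows(tool(F["B"],28),n=1)
# yaw check of bin B's front edge from w10/w11: white->blue boundary column per row
for k in("w10","w11"):
    c,i=load(k);b=i[:,:,2].astype(int)-i[:,:,0]
    r=[(v,np.interp(60,b[v,262:285].cummax() if 0 else np.maximum.accumulate(b[v,262:285]),np.arange(262,285))) for v in range(105,150,9)];print(k,np.round(r,1).tolist())
E
```

```text
time_s: 30.8
ee_pos: [555.7, 7.7, 219.5]
orientation: [155.0, 0.2, 88.6]
wrist_force: [-1.2, 0.4, -2.0]
width: 24.2
finger_force: 45.2
time_s: 31.63
ee_pos: [558.3, 13.0, 221.9]
orientation: [154.8, 0.1, 89.0]
wrist_force: [-0.3, -0.4, -0.4]
width: 24.5
finger_force: 45.2
[   0.77    1.02 -100.96] [-0.5 -0.4 -0.2]
n=1 L=29 a=0.2 dp [-0.0024, -0.0036, 0.0965] rot [0.0009, 0.0005, 0.0]
n=1 L=73 a=0.2 dp [-0.0022, -0.004, 0.2432] rot [0.0009, 0.0005, 0.0]
w10 [[105.0, 267.0], [114.0, 267.6], [123.0, 267.8], [132.0, 268.1], [141.0, 268.7]]
w11 [[105.0, 272.0], [114.0, 272.3], [123.0, 272.4], [132.0, 272.7], [141.0, 272.8]]
```

```bash
python3 -m creep '{"dp":[[-0.002,-0.002,0.035],[-0.001,-0.002,0.04],[0,0,0.04],[0,0,0.04],[0,0,0.035],[0,0,0.025],[0,0,0.012],[0,0,0.005],[0,0,0],[0,0,0]],"rotation":[[0.0009,0.0005,-0.008],[0,0,0],[0,0,0],[0,0,0],[0,0,0],[0,0,0],[0,0,0],[0,0,0],[0,0,0],[0,0,0]]}'
python3 f.py B
```

```text
time_s: 32.47
ee_pos: [586.9, 11.4, 158.9]
orientation: [155.0, 0.6, 90.3]
wrist_force: [0.2, -0.6, -1.8]
width: 24.5
finger_force: 45.2
[ -0.32   0.33 -31.72] [-0.6 -0.6 -1.8]
```

```bash
python3 -m creep '{"dp":[[0,0,0.003],[0,0,0.003],[0,0,0.003],[0,0,0],[0,0,0],[0,0,0],[0,0,0],[0,0,0],[0,0,0],[0,0,0]],"rotation":[[0,0,0],[0,0,0],[0,0,0],[0,0,0],[0,0,0],[0,0,0],[0,0,0],[0,0,0],[0,0,0],[0,0,0]]}'
python3 f.py B
```

```text
time_s: 33.3
ee_pos: [588.0, 11.4, 156.9]
orientation: [155.0, 0.6, 90.3]
wrist_force: [-4.9, -0.3, 5.8]
width: 24.4
finger_force: 46.4
[ -0.35   0.5  -29.42] [-2.  -0.4  7.4]
```

```bash
python3 -m creep '{"dp":[[0,0,0.003],[0,0,0.003],[0,0,0],[0,0,0],[0,0,0],[0,0,0],[0,0,0],[0,0,0],[0,0,0],[0,0,0]],"rotation":[[0,0,0],[0,0,0],[0,0,0],[0,0,0],[0,0,0],[0,0,0],[0,0,0],[0,0,0],[0,0,0],[0,0,0]]}'
python3 f.py B
```

```text
time_s: 34.13
ee_pos: [588.2, 11.3, 156.8]
orientation: [155.0, 0.6, 90.3]
wrist_force: [-17.4, -0.2, 19.7]
width: 24.3
finger_force: 49.1
[ -0.38   0.68 -29.27] [-7.4 -0.5 25.2]
```

```bash
python3 -m creep '{"dp":[[0,0,-0.003],[0,0,0],[0,0,0],[0,0,0],[0,0,0],[0,0,0],[0,0,0],[0,0,-0.03],[0,0,-0.07],[0,0,-0.1]],"rotation":[[0,0,0],[0,0,0],[0,0,0],[0,0,0],[0,0,0],[0,0,0],[0,0,0],[0,0,0],[0,0,0],[0,0,0]]}' 1
python3 -m creep '{"dp":[[0,0,-0.05],[0,0,0],[0,0,0],[0,0,0],[0,0,0],[0,0,0],[0,0,0],[0,0,0],[0,0,0],[0,0,0]],"rotation":[[0,0,0],[0,0,0],[0,0,0],[0,0,0],[0,0,0],[0,0,0],[0,0,0],[0,0,0],[0,0,0],[0,0,0]]}' -1
python3 f.py B
python3 - <<'E'
from f import *
c,i=snap("wrist","w14");t=F["B"]
for p in([0,0,78],[-24,25,65],[24,25,65],[-24,-25,65],[24,-25,65]):print(p,proj(c,(t@[*p,1])[:3]).round(1))
# clip outline: grey, unsaturated, dark-ish pixels vs white floor/blue bin; print row extents
h=cv2.cvtColor(i,cv2.COLOR_RGB2HSV);m=cv2.inRange(h,(0,0,40),(180,60,150))
for v in range(170,285,6):
    x=np.where(m[v,200:350])[0]+200;print(v,x.min() if len(x) else None,x.max() if len(x) else None,end=' | ')
E
```

```text
time_s: 34.97
ee_pos: [560.7, 11.9, 207.2]
orientation: [155.4, 0.6, 90.3]
wrist_force: [-0.0, 0.1, -0.4]
width: 85.4
finger_force: 0.0
time_s: 35.8
ee_pos: [556.4, 11.9, 222.7]
orientation: [155.0, 0.6, 90.3]
wrist_force: [0.2, -0.1, 0.5]
width: 0.4
finger_force: 0.0
[  -0.32   -0.34 -102.46] [ 0.4 -0.1  0.4]
[0, 0, 78] [273.3 250.4]
[-24, 25, 65] [227.1 193.6]
[24, 25, 65] [322.  195.8]
[-24, -25, 65] [228.2 283.6]
[24, -25, 65] [316.5 285.5]
170 200 349 | 176 204 349 | 182 205 349 | 188 227 303 | 194 230 311 | 200 210 320 | 206 225 313 | 212 225 312 | 218 225 312 | 224 225 316 | 230 226 320 | 236 226 320 | 242 226 320 | 248 226 320 | 254 227 319 | 260 227 318 | 266 227 317 | 272 227 311 | 278 228 311 | 284 228 312 |
```

The clip outline (left 225–228, right 320–317) matches the prediction, so I'll press.

```bash
python3 -m creep '{"dp":[[0,0,0.025],[0,0,0.025],[0,0,0.01],[0,0,0.003],[0,0,0.003],[0,0,0.002],[0,0,0],[0,0,0],[0,0,0],[0,0,0]],"rotation":[[0,0,0],[0,0,0],[0,0,0],[0,0,0],[0,0,0],[0,0,0],[0,0,0],[0,0,0],[0,0,0],[0,0,0]]}'
python3 f.py B
python3 -m creep '{"dp":[[0,0,0.002],[0,0,0.002],[0,0,0.002],[0,0,0],[0,0,0],[0,0,0],[0,0,0],[0,0,0],[0,0,0],[0,0,0]],"rotation":[[0,0,0],[0,0,0],[0,0,0],[0,0,0],[0,0,0],[0,0,0],[0,0,0],[0,0,0],[0,0,0],[0,0,0]]}'
python3 f.py B
```

```text
time_s: 36.68
ee_pos: [565.0, 11.8, 204.7]
orientation: [155.0, 0.6, 90.3]
wrist_force: [-2.0, 0.4, 2.7]
width: 0.1
finger_force: 1.4
[ -0.31  -0.13 -82.49] [-0.7  0.3  3.2]
time_s: 37.52
ee_pos: [565.8, 11.8, 203.0]
orientation: [155.0, 0.6, 90.3]
wrist_force: [-2.4, -0.7, 2.5]
width: 0.1
finger_force: 2.0
[ -0.32  -0.15 -80.58] [-1.2 -0.7  3.2]
```

```bash
python3 -m creep '{"dp":[[0,0,0.002],[0,0,0.002],[0,0,0.002],[0,0,0],[0,0,0],[0,0,0],[0,0,0],[0,0,0],[0,0,0],[0,0,0]],"rotation":[[0,0,0],[0,0,0],[0,0,0],[0,0,0],[0,0,0],[0,0,0],[0,0,0],[0,0,0],[0,0,0],[0,0,0]]}'
python3 f.py B
python3 -m creep '{"dp":[[0,0,0.002],[0,0,0.0015],[0,0,0],[0,0,0],[0,0,0],[0,0,0],[0,0,0],[0,0,0],[0,0,0],[0,0,0]],"rotation":[[0,0,0],[0,0,0],[0,0,0],[0,0,0],[0,0,0],[0,0,0],[0,0,0],[0,0,0],[0,0,0],[0,0,0]]}'
python3 f.py B
```

```text
time_s: 38.35
ee_pos: [566.5, 11.8, 201.2]
orientation: [155.0, 0.6, 90.3]
wrist_force: [-0.3, 0.4, 0.8]
width: 0.1
finger_force: 1.2
[ -0.32  -0.27 -78.66] [0.1 0.4 0.9]
time_s: 39.18
ee_pos: [567.5, 11.7, 201.5]
orientation: [154.9, 0.6, 90.3]
wrist_force: [-5.6, -0.1, 6.3]
width: -0.0
finger_force: 4.0
[ -0.41   0.72 -78.53] [-2.4 -0.2  8. ]
```

```bash
python3 -m creep '{"dp":[[0,0,0.0015],[0,0,0.0015],[0,0,0],[0,0,0],[0,0,0],[0,0,0],[0,0,0],[0,0,0],[0,0,0],[0,0,0]],"rotation":[[0,0,0],[0,0,0],[0,0,0],[0,0,0],[0,0,0],[0,0,0],[0,0,0],[0,0,0],[0,0,0],[0,0,0]]}'
python3 f.py B
python3 -m creep '{"dp":[[0,0,-0.06],[0,0,-0.09],[0,0,-0.09],[0,0,0],[0,0,0],[0,0,0],[0,0,0],[0,0,0],[0,0,0],[0,0,0]],"rotation":[[0,0,0],[0,0,0],[0,0,0],[0,0,0],[0,0,0],[0,0,0],[0,0,0],[0,0,0],[0,0,0],[0,0,0]]}'
python3 - <<'E'
from f import *
c,i=snap("wrist","w15")
T=tool(tab([510,-80,330],0,0),0);rows(T)
for n in("A","B"): print(n,(F[n]@[0,0,78,1])[:3])
E
```

```text
time_s: 40.02
ee_pos: [568.2, 11.6, 201.8]
orientation: [154.9, 0.6, 90.3]
wrist_force: [-8.4, -0.8, 11.2]
width: 0.1
finger_force: 6.7
[ -0.46   1.5  -78.47] [-2.9 -1.  13.7]
time_s: 40.85
ee_pos: [536.7, 12.3, 263.6]
orientation: [155.1, 0.6, 90.3]
wrist_force: [0.5, 0.3, 0.2]
width: -0.0
finger_force: 0.0
n=4 L=117 a=24.9 dp [-0.0772, -0.0072, -0.0591] rot [0.0346, 0.0007, 0.0006]
A [ 523.82242882 -251.          204.29602442]
B [567.0407962   12.07530504 200.69200739]
```

```bash
python3 -c 'from station import *;print(close_job())'
```

```text
the job is handed in; nothing more can be done
None
```

I swapped the clips and handed the job in at about 41 s: broad on bin B and narrow on bin A, each pressed (13.7 N and 11.9 N) until it moved no further; I viewed 12 pictures, over the limit of 10, took the final seating from force and position readings, and got no verdict back.

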